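Load a sample tube in a clamshell test jig, close it and hold it shut with the pin

TASK

Take the sample tube out of the small black rack and stand it upright in the round bore of the black block in the metal clamshell jig, then let go of it and swing the jig's hinged lid over so that it lies on the tube's cap. Take the steel pin by its handle out of its grey stand, push it down through the slot at the lid's free end into the hole of the post below, and keep pressing with the pin's collar until the lid is fully shut against the spring under the tube. Finish like that: still gripping the pin and pressing the lid shut, nothing let go; leave the white bottle, the dish and the timer where they are.

Things in the scene. Friction and masses are not known exactly. Their poses are not given: they have to be found in the camera images.
- jig: Clamshell jig, fixed: aluminium base plate 80 x 176 x 14 mm, long side along its own y. Origin: centre of its underside on the bench. In its frame: black block 36 x 36 mm with the tube bore at the centre, top at z = 68 mm; hinge post (36 x 18 mm) at y = +62 mm; lug post (30 x 30 mm) with the pin hole at y = -60 mm, top at z = 106 mm
- bore_mouth (a point): Centre of the mouth of the vertical bore in the black block, 68 mm above the bench; bore 17 mm wide (3 mm chamfer), 38 mm deep to the sprung seat; its axes are the jig's. A tube standing in it has its foot 38 mm below this point and its cap top 44 mm above it
- lug_hole (a point): Centre of the mouth of the vertical pin hole in the top of the lug post, 106 mm above the bench; hole 11 mm wide, 44 mm deep, 1.5 mm chamfer; its axes are the jig's
- hinge (a point): Middle of the lid's hinge axis, 112 mm above the bench, at the +y end of the jig; the axis runs along the jig's x. The open lid stands up from here, its top edge about 0.26 m above the bench
- lid (a joint): Hinge of the lid, rad: 0 = shut (level, on the lug post), grows as it opens up and over to the jig's +y side; starts at 1.65 to 1.85 (past upright), limit 2.0. Lid: steel bar 0.35 kg, 30 mm wide, 12 mm thick, reaching 151 mm from the hinge axis, which lies at mid-thickness. Stiff hinge (0.07 N m): stays near upright; pushed below about 1.1 it sinks by itself at about 1 rad/s
- seat (a joint): Sprung seat under the tube in the bore, m: 0 = up, grows as it is pushed down, 0.006 when the lid is shut on the tube. It starts to give at about 8 N, then 1 N per mm. So a lid that has only fallen on the loaded tube's cap stays ajar by about 0.11 rad, its free end some 14 mm too high; about 5 N down at the lid's slot shuts it
- lid_hole (a point): Centre of the slot in the lid's upper face (the face that is up when shut), 122 mm from the hinge; slot goes through, 13 mm across (jig's x), 16 mm along the lid; comes over the lug hole when the lid is shut
- tube: Sample tube with red cap, 82 mm tall; glass 13 mm wide, cap 16.4 mm wide over the top 16 mm. Origin: centre of its foot, z up along it. Stands in the rack at first, the only tube there; 11 g
- rack: Small black tube rack, 46 x 105 x 50 mm, fixed. Origin: centre of its underside. The tube stands in it 3 mm above the bench, 9.5 mm to the rack's -x side; lifts straight out
- pin: Steel pin, upright in its stand at first, 83 mm tall in all, 60 g. Origin: centre of its tip, z up along it. Shank 9 mm wide with tapered tip, from 0 to 40 mm; collar 25 mm wide from 40 to 45 mm; round handle 15 mm wide from 45 to 83 mm
- pin_stand: Grey block 56 x 56 x 46 mm, fixed, with one hole in its top. Origin: centre of its underside. The pin's collar rests on its top, so that the pin's tip is 6 mm above the bench
- white_bottle: White reagent bottle, 52 mm wide, 112 mm tall, bystander behind the jig. Origin: centre of its underside
- dish: Round petri dish, 60 mm wide, 14 mm tall, bystander. Origin: centre of its underside
- timer: White countdown timer 70 x 62 x 18 mm, lying flat, bystander. Origin: centre of its underside
- pin_collar (a point): Centre of the underside of the pin's collar, 40 mm above the pin's tip; it lies on the lid's upper face when pressed home

How it is judged:
By the outcome, as a careful person would: the job done as asked, in the order asked, and still so for the second after the job is handed in, while the arm keeps its last pose, push and grip.
It also fails if it takes over 72 s, if anything falls off the work surface, if the arm or the gripper's body presses on something with over 40 N, if the wrist force passes 120 N, or if a joint passes its speed limit or range.

ROBOT

A 6-joint arm with a two-finger parallel gripper is mounted at the origin on a cart in front of the work surface, level with it; the furniture and walls round the work are solid. World frame = base frame: x ahead of the robot, y to its left, z up, the work surface at z = 0. Lengths are in m, angles in rad, forces in N, time in s.
With the tool pointing down it reaches from about 0.425 to 0.925 m from the base axis. Payload 12.5 kg.
Tool frame: the origin (TCP) lies midway between the tips of the shut fingers; the grasp point (between the pads) lies 19 mm behind it; z points along the fingers, y is the line along which they close (so a half turn about z gives the same grasp; the last joint's range is limited). The gripper opens to 85 mm and grips with 20 to 120 N. Pads are 22 mm wide; open, the fingers measure 114 mm over their backs; the gripper's body (76 mm by 85 mm) begins 54 mm behind the grasp point. The pads swing forward as they close: fully open they stand 13 mm farther back than shut.
Start: joints at [1.042, 0.491, 1.559, -0, 1.092, -0.106], TCP at [0.256, 0.57, 0.231] pointing down, gripper open.
Joint ranges: [-3.1, 3.1], [-0.84, 2.19], [0.05, 2.79], [-1.13, 4.28], [0.06, 2.93], [-2.69, 2.69]. Speed limits (rad/s): [2.22, 2.22, 2.79, 3.14, 3.14, 3.14].

INTERFACE

Orientations are given as a unit quaternion [x, y, z, w].
In Python, from cell import manip gives the robot as it stands.
- The arm moves only by the shell command python3 -m handwheel 'ROWS' [FORCE]. ROWS is JSON, one flat list of numbers, 7 for each row, row after row: the shift along the tool's x, y, z as a fraction of full scale, then the turn, a rotation vector about the tool's x, y, z as a fraction of full scale, then the closure, from 0 (fully open) to 1 (shut). In form: [tx, ty, tz, rx, ry, rz, grip, tx, ty, tz, rx, ry, rz, grip, ...]. A call has 1 to 5 rows; each row shifts and turns the commanded pose from where the row before left it, along the tool's axes as they then stand; what a row does not reach is not made up. Full scale, the value 1, is 50 mm for a shift and pi rad for a turn. A row lasts 1/10 s, in which the tool goes at most 50 mm and 8.59 degrees, less where a joint would pass 70% of its speed; a pose out of reach is approached as far as the arm can. A call with a number of a shift or a turn outside -1 to 1 is refused whole. A call with a gripper value outside its range is refused whole. The fingers move at their own pace and stop on an object; FORCE is the grip in N (left out, the last holds). Time passes only in rows, so rows that do not move let the fingers close. It gives the time, the measured TCP pose, the force, the opening and the grip force at its end, in the units of the state.
- manip.get_obs(): the state, without advancing time (a new reading comes with each control period).
- manip.capture(name): name is "scene" or "top" or "wrist"; returns the picture (384x512x3 uint8, red, green, blue); there is no depth.
- manip.get_calibration(name): a dict with "fx", "fy", "cx", "cy" (pixels), "position" and "rotation" of the camera in the world; the wrist camera has in their place "mount" (4x4, takes a point from camera to tool coordinates, whose origin is the TCP and whose axes are the flange's). Camera axes: x right, y down, z forward; pixel columns grow to the right and rows downward; lengths in m; the calibration is good to about 2 mm. A picture is of the moment at which its call begins: read the wrist's pose just before it. get_calibration takes no time and is no camera call.
- manip.job_done(): hands the job in; it is judged then, once.
Trained networks look in the newest picture that a camera, given by its name, has taken for a name from the list of things; names that differ only in an ending like _2 or _b are one class to them, and where a whole thing is asked for, a point or a joint stands for the part that bears it (a point fixed in the world has none). Each returns a list of dicts, best first, with "confidence" (0 to 1); they miss things now and then, are a little off and sometimes report something else, mostly with a low value. They report only what shows in the picture. A call takes as long as a camera call.
- manip.search_frame(name, camera): "extent" ([centre column, centre row, width, height] in pixels, round what is visible of it).
- manip.pinpoint(name, camera): "position" ([column, row] in pixels: a listed point, or the origin of a listed thing).
The state is a dict: "time_s": time; "qpos": joint angles; "joint_velocities": joint speeds; "joint_torque": joint torques, N m; "position": TCP position; "orientation": TCP orientation; "ft_force": force on the tool from outside, world axes, zero at the start; "moment": the same for the moment, N m; "width": opening from 0.0 (shut) to 1.0 (fully open); "finger_force": force on a finger pad.
Only numpy, scipy, OpenCV 4.12 (cv2) and the standard library are available. Lean on these libraries where they do the work, as an engineer would, in place of code of your own. Each camera call takes 0.05 s, during which the arm holds its last target. There are 200 camera calls.

## Working session

There is one attempt and no reset: what is moved stays moved. The work goes in short steps, Python scripts to look and compute and a shell command to move; the robot and the scene stay as the last step left them, time stands still between calls to the robot, and variables do not carry over. Pictures are saved under pics/ and viewed, at most 10 in all, crops included, and the job is handed in when it is done.

```bash
ls; mkdir -p pics; cat > h.py <<'E'
import numpy as np, cv2
from cell import manip
from scipy.spatial.transform import Rotation as R
def ray(cam,px):
    c=manip.get_calibration(cam)
    d=np.array([(px[0]-c['cx'])/c['fx'],(px[1]-c['cy'])/c['fy'],1.])
    if 'mount' in c:
        o=manip.get_obs(); M=np.array(c['mount']); Rt=R.from_quat(o['orientation']).as_matrix()
        p=np.array(o['position'])+Rt@M[:3,3]; Rc=Rt@M[:3,:3]
    else:
        p=np.array(c['position']); Rc=np.array(c['rotation'])
        if Rc.shape!=(3,3): Rc=R.from_quat(Rc).as_matrix()
    return p,Rc@d
def at(cam,px,z):
    p,d=ray(cam,px); return p+d*(z-p[2])/d[2]
def snap(cam,name):
    im=manip.capture(cam); cv2.imwrite(f'pics/{name}.png',im[:,:,::-1]); return im
def find(names,cam):
    for n,z in names.items():
        for r in manip.pinpoint(n,cam)[:2]:
            print(cam,n,round(r['confidence'],2),np.round(r['position'],1),np.round(at(cam,r['position'],z),4))
E
python3 - <<'E'
from h import *
o=manip.get_obs(); print(o)
N=dict(jig=0,bore_mouth=.068,lug_hole=.106,hinge=.112,tube=.003,rack=0,pin=.006,pin_collar=.046,pin_stand=0,lid_hole=.2,white_bottle=0,dish=0,timer=0)
for c in ('scene','top'):
    snap(c,c+'0'); print({k:np.round(v,3).tolist() for k,v in manip.get_calibration(c).items()}); find(N,c)
print(manip.get_calibration('wrist'))
E
```

```text
pics
{'time_s': 0.0, 'qpos': array([ 1.04237740e+00,  4.91577208e-01,  1.55947528e+00,  1.68515878e-05,
        1.09168294e+00, -1.05629300e-01]), 'joint_velocities': array([ 0.00069098, -0.0003526 ,  0.00024156,  0.00208694, -0.00185822,
       -0.00060781]), 'joint_torque': array([ 3.86348056e-04, -6.18453455e+01, -2.61594629e+01, -1.59457277e-04,
        4.13225425e-03,  1.42114749e-05]), 'position': array([0.25631581, 0.56976879, 0.23070787]), 'orientation': array([ 2.09827636e-01,  9.77738225e-01, -5.40585164e-04, -1.85227452e-04]), 'ft_force': array([ 0.09691588,  0.3804406 , -0.08581819]), 'moment': array([0.04054329, 0.01336718, 0.04525176]), 'finger_force': 0.0, 'width': 0.9981618146323675}
{'fx': 442.353, 'fy': 442.353, 'cx': 260.494, 'cy': 188.804, 'position': [-0.561, -0.577, 0.691], 'rotation': [0.726, -0.434, 0.278, -0.454]}
scene jig 0.58 [219.9 196.1] [0.5942 0.1874 0.    ]
scene bore_mouth 0.65 [215.4 181.4] [0.5664 0.1852 0.068 ]
scene lug_hole 0.7 [228.3 176.7] [0.5485 0.1223 0.106 ]
scene hinge 0.75 [198.2 169.1] [0.5412 0.2348 0.112 ]
scene tube 0.44 [335.4 252.8
[... 1430 characters left out ...]
8] [0.5771 0.2912 0.2   ]
top lid_hole 0.28 [157.5 253.2] [0.3818 0.2737 0.2   ]
top white_bottle 0.81 [258.1 145.5] [0.7148 0.0214 0.    ]
top dish 0.54 [296.8 170.3] [ 0.6363 -0.1013  0.    ]
top timer 0.65 [161.9 254.5] [0.3697 0.3137 0.    ]
{'fx': 269.58911281750954, 'fy': 269.58911281750954, 'cx': 253.68313314070664, 'cy': 192.7694909934388, 'mount': array([[-2.15909320e-04, -9.45215771e-01, -3.26446167e-01,
         8.38937320e-02],
       [ 9.99999569e-01, -4.98708661e-04,  7.82603965e-04,
        -3.19487127e-05],
       [-9.02531141e-04, -3.26445857e-01,  9.45215472e-01,
        -1.43983965e-01],
       [ 0.00000000e+00,  0.00000000e+00,  0.00000000e+00,
         1.00000000e+00]])}
```

```bash
python3 - <<'E'
import cv2
a=cv2.imread('pics/top0.png')[110:300,110:400]; cv2.imwrite('pics/top0c.png',cv2.resize(a,(800,524),interpolation=cv2.INTER_CUBIC))
E
```

```text
(no output)
```

View pics/top0c.png

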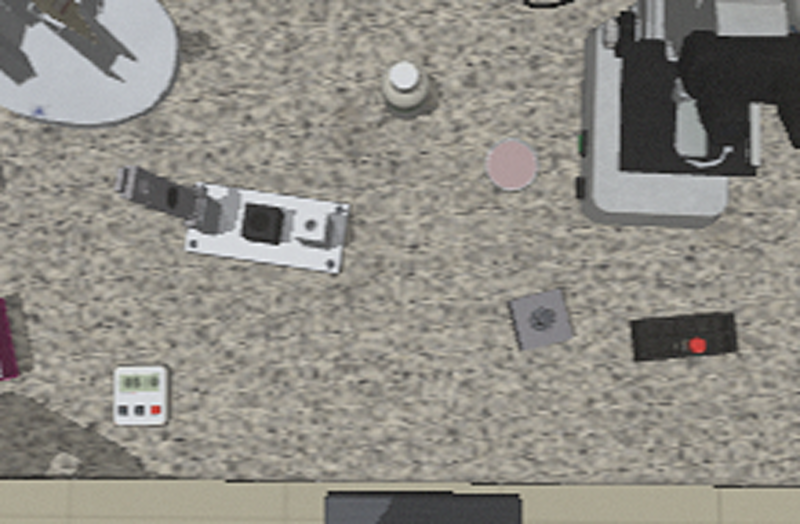

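View pics/scene0.png

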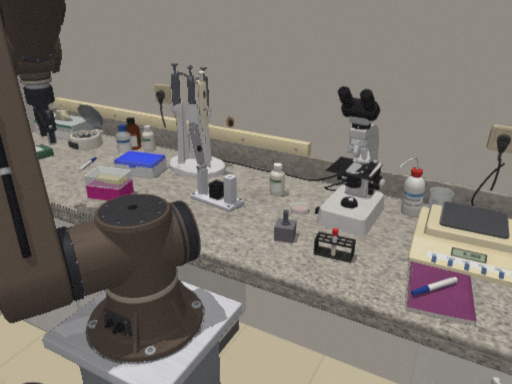

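The top view shows the rack on the right with the red cap at about px (363, 235). The pin stand is at (306, 226), and the jig at (205, 192) has its lid open to the left. Next I'll compute positions and jig yaw.

```bash
cat >> h.py <<'E'
def todo(p,yaw=None):
    o=manip.get_obs(); Rt=R.from_quat(o['orientation']).as_matrix()
    y=np.degrees(np.arctan2(Rt[1,1],Rt[0,1]))
    print('t',round(o['time_s'],2),'pos',np.round(o['position'],4),'yaw',round(y,2),'tilt',np.round(np.degrees(Rt[:2,2]),2),'F',np.round(o['ft_force'],1),'w',round(o['width'],3))
    if p is not None: print('shift units',np.round(Rt.T@(np.array(p)-o['position'])/.05,3))
    if yaw is not None: print('rz units',round((y-yaw)/180,4))
E
python3 - <<'E'
from h import *
T=lambda c:(110+c[0]*290/800,110+c[1]*190/524)
C=[at('top',T(c),.014) for c in [(208,183),(350,207),(342,272),(186,248)]]
print(np.round(C,4)); 
for a,b in ((0,1),(3,2)): d=C[a]-C[b]; print(np.linalg.norm(d),np.degrees(np.arctan2(d[1],d[0])))
print('cen',np.mean(C,0)); print('cap',at('top',T((697,345)),.085)); print('pin',at('top',T((543,319)),.08))
im=cv2.imread('pics/top0.png'); hsv=cv2.cvtColor(im,cv2.COLOR_BGR2HSV)
m=((hsv[...,0]<8)|(hsv[...,0]>172))&(hsv[...,1]>150)&(hsv[...,2]>100); m[:, :340]=0;m[:,380:]=0;m[:220]=0;m[250:]=0
v,u=np.nonzero(m); print(len(u),u.mean(),v.mean(),at('top',(u.mean(),v.mean()),.083))
todo([.47,-.27,.22],-9)
E
```

```text
[[0.6114 0.2462 0.014 ]
 [0.5857 0.0856 0.014 ]
 [0.5124 0.0933 0.014 ]
 [0.5375 0.2685 0.014 ]]
0.1626139479317066 80.89967270515213
0.1769998458180685 81.83037139133077
cen [0.56173391 0.17338866 0.014     ]
cap [ 0.43472469 -0.28238972  0.085     ]
pin [ 0.46018071 -0.1231076   0.08      ]
26 362.34615384615387 234.84615384615384 [ 0.43544853 -0.28201401  0.083     ]
t 1.4 pos [0.2564 0.57   0.2313] yaw 65.77 tilt [-0.  0.] F [-0.7 -0.3  0.1] w 1.002
shift units [-10.788 -13.567   0.226]
rz units 0.4154
```

```bash
python3 -m handwheel '[0,0,-0.15,0,0,0.0458,0,0,0,-0.15,0,0,0.0458,0,0,0,-0.15,0,0,0.0458,0,0,0,-0.15,0,0,0.0458,0,0,0,-0.15,0,0,0.0458,0]' 30
python3 -m handwheel '[0,0,-0.15,0,0,0.0458,0,0,0,-0.15,0,0,0.0458,0,0,0,-0.15,0,0,0.0458,0,0,0,-0.15,0,0,0.0458,0]'
python3 -m handwheel '[-0.96,0.7,0,0,0,0,0,-0.96,0.7,0,0,0,0,0,-0.96,0.7,0,0,0,0,0,-0.96,0.7,0,0,0,0,0]'
python3 -m handwheel '[-0.96,0.7,0,0,0,0,0,-0.96,0.7,0,0,0,0,0,-0.96,0.7,0,0,0,0,0,0,0,0,0,0,0,0]'
python3 - <<'E'
from h import *
todo([.46,-.2,.27],-8.5)
E
```

```text
time_s: 1.9
position: [0.2564, 0.57, 0.2691]
orientation: [0.543, 0.84, 0.0, -0.0]
ft_force: [0.3, -0.5, -0.8]
width: 1.0
finger_force: 0.0
time_s: 2.3
position: [0.2564, 0.57, 0.2991]
orientation: [0.759, 0.651, 0.0, -0.0]
ft_force: [0.3, -0.1, -0.6]
width: 1.0
finger_force: 0.0
time_s: 2.7
position: [0.3498, 0.3912, 0.299]
orientation: [0.757, 0.654, 0.0, 0.0]
ft_force: [1.0, 1.3, -0.0]
width: 0.996
finger_force: 0.0
time_s: 3.1
position: [0.4211, 0.2559, 0.299]
orientation: [0.759, 0.651, 0.0, 0.0]
ft_force: [-0.4, 0.1, -0.6]
width: 0.997
finger_force: 0.0
t 3.1 pos [0.4211 0.2559 0.299 ] yaw -8.73 tilt [ 0.04 -0.03] F [-0.4  0.1 -0.6] w 0.997
shift units [-8.894  2.151  0.585]
rz units -0.0013
```

```bash
python3 -m handwheel '[-0.74,0.23,0,0,0,0,0,-0.74,0.2,0,0,0,0,0,-0.74,0.2,0,0,0,0,0,-0.74,0.2,0,0,0,0,0,-0.74,0.2,0,0,0,0,0]'
python3 -m handwheel '[-0.74,0.2,0,0,0,0,0,-0.74,0.2,0.1,0,0,0,0,-0.74,0.15,0.1,0,0,0,0,-0.74,0.15,0.1,0,0,0,0,-0.74,0.15,0.1,0,0,0,0]'
python3 -m handwheel '[-0.74,0.15,0.1,0,0,0,0,-0.74,0.15,0.1,0,0,0,0,0,0,0,0,0,0,0]'
python3 - <<'E'
from h import *
todo([.435,-.282,.2],-8.5)
snap('wrist','w1'); find(dict(tube=.003,rack=0,pin=.006,pin_collar=.046,pin_stand=0),'wrist')
E
```

```text
time_s: 3.6
position: [0.4428, 0.0686, 0.299]
orientation: [0.757, 0.654, 0.0, 0.0]
ft_force: [0.1, 0.2, -0.3]
width: 0.999
finger_force: 0.0
time_s: 4.1
position: [0.4579, -0.1208, 0.2788]
orientation: [0.757, 0.653, 0.0, 0.0]
ft_force: [1.3, 0.8, 0.1]
width: 1.001
finger_force: 0.0
time_s: 4.4
position: [0.4621, -0.198, 0.268]
orientation: [0.758, 0.652, -0.0, -0.0]
ft_force: [-0.2, 0.1, 0.0]
width: 1.002
finger_force: 0.0
t 4.4 pos [ 0.4621 -0.198   0.268 ] yaw -8.58 tilt [-0.03 -0.  ] F [-0.2  0.1  0. ] w 1.002
shift units [-1.741 -0.284  1.36 ]
rz units -0.0005
wrist tube 0.58 [241.9 210.9] [ 0.4298 -0.2796  0.003 ]
wrist rack 0.77 [249.1 207.2] [ 0.4424 -0.2756  0.    ]
wrist pin 0.65 [246.5 104.8] [ 0.4633 -0.116   0.006 ]
wrist pin_collar 0.62 [244.6 106.8] [ 0.4617 -0.1175  0.046 ]
wrist pin_stand 0.97 [245.4 106.7] [ 0.4613 -0.1184  0.    ]
```

View pics/w1.png

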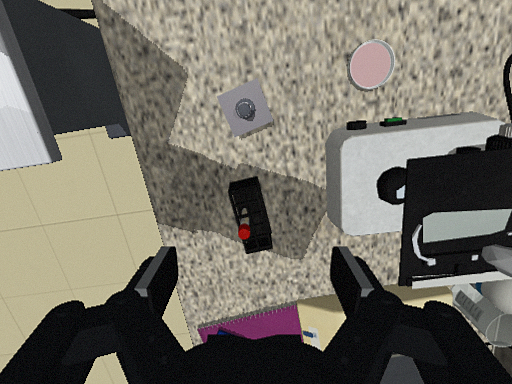

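The wrist view shows the red cap at (244, 232), the pin handle at (245, 107) and the microscope to the right, clear of the rack. Next I'll measure the cap centre and move above it.

```bash
cat >> h.py <<'E'
def red(im,z):
    hsv=cv2.cvtColor(im,cv2.COLOR_RGB2HSV)
    m=(((hsv[...,0]<8)|(hsv[...,0]>172))&(hsv[...,1]>170)&(hsv[...,2]>90)).astype(np.uint8)
    n,l,s,c=cv2.connectedComponentsWithStats(m)
    for i in np.argsort(-s[1:,4])[:3]+1: print('red',s[i],np.round(c[i],1),np.round(at('wrist',c[i],z),4))
E
python3 - <<'E'
from h import *
im=cv2.imread('pics/w1.png')[:,:,::-1].copy(); red(im,.083); red(im,.075)
print('pin top', at('wrist',(245,107),.089))
E
```

```text
red [238 227  12  12  99] [243.5 233.4] [ 0.4359 -0.2794  0.083 ]
red [238 227  12  12  99] [243.5 233.4] [ 0.435  -0.2835  0.075 ]
pin top [ 0.4636692  -0.11701568  0.089     ]
```

```bash
python3 -m handwheel '[-0.57,-0.09,0.5,0,0,0,0,-0.57,-0.09,0.5,0,0,0,0,-0.58,-0.1,0.5,0,0,0,0,0,0,0.5,0,0,0,0,0,0,0.2,0,0,0,0]'
python3 -m handwheel '[0,0,0,0,0,0,0]'
python3 - <<'E'
from h import *
todo([.4355,-.281,.058],-8.5)
im=snap('wrist','w2'); red(im,.083); red(im,.077)
E
```

```text
time_s: 5.2
position: [0.4348, -0.2775, 0.1572]
orientation: [0.757, 0.653, -0.0, -0.001]
ft_force: [0.3, 0.3, 1.1]
width: 0.999
finger_force: 0.0
time_s: 5.3
position: [0.4354, -0.2772, 0.1581]
orientation: [0.757, 0.654, -0.0, -0.001]
ft_force: [0.5, 0.3, 0.2]
width: 0.997
finger_force: 0.0
t 5.3 pos [ 0.4354 -0.2772  0.1581] yaw -8.37 tilt [-0.08  0.08] F [0.5 0.3 0.2] w 0.997
shift units [-0.077  0.017  2.003]
rz units 0.0007
red [246 198  18  19 263] [254.9 207.6] [ 0.4364 -0.2831  0.083 ]
red [260 198   1   2   2] [260.  198.5] [ 0.442  -0.2753  0.083 ]
red [246 198  18  19 263] [254.9 207.6] [ 0.4361 -0.2855  0.077 ]
red [260 198   1   2   2] [260.  198.5] [ 0.4418 -0.2775  0.077 ]
```

View pics/w2.png

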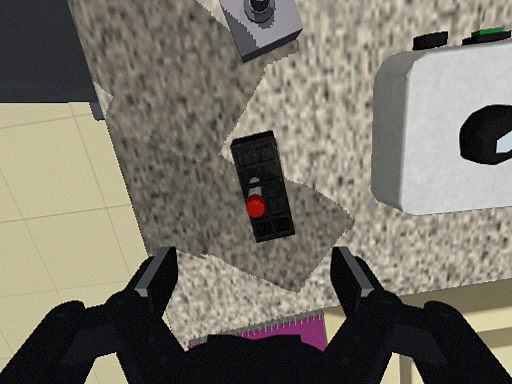

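The cap is at (255, 207), roughly centred between the fingers. Next I'll descend and grip it.

```bash
python3 -m handwheel '[-0.13,0.03,0.5,0,0,0,0,0,0,0.5,0,0,0,0,0,0,0.5,0,0,0,0,0,0,0.5,0,0,0,0,0,0,0,0,0,0,0]' 30
python3 -m handwheel '[0,0,0,0,0,0,1,0,0,0,0,0,0,1,0,0,0,0,0,0,1,0,0,0,0,0,0,1,0,0,0,0,0,0,1]' 30
python3 -m handwheel '[0,0,0,0,0,0,1,0,0,0,0,0,0,1,0,0,0,0,0,0,1]' 30
```

```text
time_s: 5.85
position: [0.4359, -0.2839, 0.0578]
orientation: [0.757, 0.654, -0.0, -0.001]
ft_force: [0.0, 0.6, 0.7]
width: 0.994
finger_force: 0.0
time_s: 6.35
position: [0.4361, -0.2849, 0.0594]
orientation: [0.757, 0.653, 0.0, 0.0]
ft_force: [0.4, 1.1, 6.5]
width: 0.181
finger_force: 29.1
time_s: 6.65
position: [0.4361, -0.285, 0.0594]
orientation: [0.757, 0.653, 0.0, 0.0]
ft_force: [-0.5, 0.3, 7.3]
width: 0.181
finger_force: 29.1
```

The grip holds at the cap width. With the current yaw the wrist camera would sit over the open lid, so I'll lift and turn to yaw 81.5°, which puts the camera on the robot side.

```bash
python3 -m handwheel '[0,0,-0.3,0,0,0,1,0,0,-0.4,0,0,0,1,0,0,-0.5,0,0,0,1,0,0,-0.5,0,0,-0.045,1,0,0,-0.5,0,0,-0.045,1]'
python3 -m handwheel '[0,0,-0.5,0,0,-0.045,1,0,0,-0.5,0,0,-0.045,1,0,0,0,0,0,-0.045,1,0,0,0,0,0,-0.045,1,0,0,0,0,0,-0.045,1]'
python3 -m handwheel '[0,0,0,0,0,-0.045,1,0,0,0,0,0,-0.045,1,0,0,0,0,0,-0.045,1,0,0,0,0,0,-0.045,1,0,0,0,0,0,0,1]'
python3 - <<'E'
from h import *
todo([.555,.08,.25],81.5)
E
```

```text
time_s: 7.15
position: [0.4357, -0.2847, 0.1698]
orientation: [0.655, 0.755, 0.0, -0.0]
ft_force: [-0.1, -0.6, -1.6]
width: 0.174
finger_force: 29.3
time_s: 7.65
position: [0.4358, -0.2848, 0.2191]
orientation: [0.353, 0.935, -0.0, 0.0]
ft_force: [0.8, -0.7, -0.8]
width: 0.181
finger_force: 29.3
time_s: 8.15
position: [0.4358, -0.2848, 0.2188]
orientation: [0.08, 0.997, 0.0, -0.0]
ft_force: [0.3, -0.7, -0.2]
width: 0.176
finger_force: 29.3
t 8.15 pos [ 0.4358 -0.2848  0.2188] yaw 80.8 tilt [-0.    0.01] F [ 0.3 -0.7 -0.2] w 0.176
shift units [-1.186  7.583 -0.623]
rz units -0.0039
```

```bash
python3 -m handwheel '[-0.12,0.76,-0.06,0,0,-0.004,1,-0.12,0.76,-0.06,0,0,0,1,-0.12,0.76,-0.06,0,0,0,1,-0.12,0.76,-0.06,0,0,0,1,-0.12,0.76,-0.06,0,0,0,1]'
python3 -m handwheel '[-0.12,0.76,-0.06,0,0,0,1,-0.12,0.76,-0.06,0,0,0,1,-0.12,0.76,-0.06,0,0,0,1,-0.12,0.76,-0.06,0,0,0,1,-0.12,0.76,-0.06,0,0,0,1]'
python3 -m handwheel '[0,0,0,0,0,0,1,0,0,0,0,0,0,1]'
python3 - <<'E'
from h import *
todo([.56,.183,.25],81.5)
snap('wrist','w3'); find(dict(jig=0,bore_mouth=.068,lug_hole=.106,hinge=.112,lid_hole=.24,tube=.16),'wrist')
E
```

```text
time_s: 8.65
position: [0.4946, -0.1001, 0.234]
orientation: [0.078, 0.997, 0.0, 0.0]
ft_force: [0.6, -1.1, -0.2]
width: 0.173
finger_force: 29.4
time_s: 9.15
position: [0.5527, 0.0834, 0.249]
orientation: [0.077, 0.997, 0.0, 0.0]
ft_force: [-1.0, -0.2, 1.0]
width: 0.175
finger_force: 29.4
time_s: 9.35
position: [0.5523, 0.0823, 0.2486]
orientation: [0.076, 0.997, -0.0, -0.0]
ft_force: [-0.9, -0.9, 0.3]
width: 0.178
finger_force: 29.4
t 9.35 pos [0.5523 0.0823 0.2486] yaw 81.31 tilt [-0.03 -0.01] F [-0.9 -0.9  0.3] w 0.178
shift units [ 0.152  2.013 -0.028]
rz units -0.001
wrist jig 0.96 [320.8 159.1] [0.5664 0.1794 0.    ]
wrist bore_mouth 0.66 [330.7 168. ] [0.5627 0.1757 0.068 ]
wrist lug_hole 0.72 [287.3 177.7] [0.5556 0.1179 0.106 ]
wrist lug_hole 0.65 [ 99.2 118. ] [ 0.4629 -0.0658  0.106 ]
wrist hinge 0.71 [403.1 176.6] [0.5717 0.2413 0.112 ]
wrist tube 0.94 [251.1 208.3] [0.5638 0.0769 0.16  ]
```

View pics/w3.png

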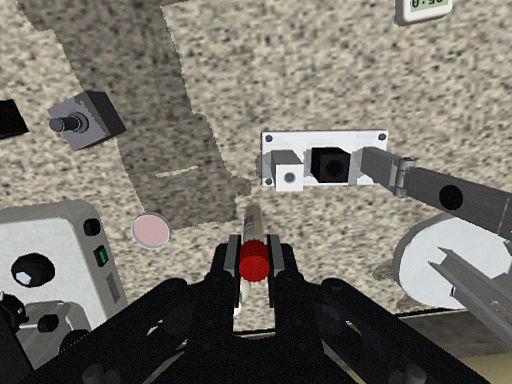

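The picture shows the bore at about (334, 167), the lug hole at (289, 178), and the lid upright on the right. Now I'll refine these.

```bash
python3 - <<'E'
from h import *
b=at('wrist',(334,167.5),.068); l=at('wrist',(289,177.5),.106); print('bore',b,'lug',l)
d=b-l; print(np.hypot(*d[:2]),np.degrees(np.arctan2(d[1],d[0])))
A=at('wrist',(264,131.5),.014);B=at('wrist',(388,129.5),.014); d=B-A; print(A,B,np.linalg.norm(d),np.degrees(np.arctan2(d[1],d[0])))
im=cv2.imread('pics/w3.png'); cv2.imwrite('pics/w3c.png',cv2.resize(im[115:215,240:440],(800,400),interpolation=cv2.INTER_CUBIC))
E
```

```text
bore [0.5629205  0.17994997 0.068     ] lug [0.55580176 0.1200836  0.106     ]
0.060288133420556146 83.21877162314605
[0.5127863  0.10170324 0.014     ] [0.53597046 0.27073651 0.014     ] 0.17061580754770445 82.19019213441891
```

View pics/w3c.png

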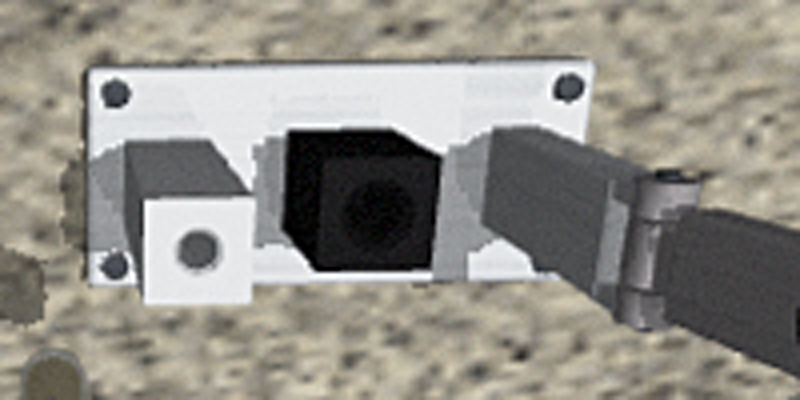

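```bash
python3 -m handwheel '[0.06,0.5,0,0,0,-0.006,1,0.06,0.5,0.2,0,0,0,1,0.05,0.5,0.3,0,0,0,1,0.03,0.46,0.4,0,0,0,1,0,0,0.1,0,0,0,1]'
python3 -m handwheel '[0,0,0,0,0,0,1]'
python3 - <<'E'
from h import *
todo([.563,.180,.15],82.3)
im=snap('wrist','w4'); find(dict(bore_mouth=.068,lug_hole=.106),'wrist')
o=manip.get_obs(); red(im,o['position'][2]+.027)
E
```

```text
time_s: 10.2
position: [0.5552, 0.1818, 0.1969]
orientation: [0.065, 0.998, -0.0, -0.001]
ft_force: [-0.2, -1.5, 0.5]
width: 0.179
finger_force: 29.4
time_s: 10.3
position: [0.5556, 0.18, 0.1981]
orientation: [0.065, 0.998, -0.0, -0.001]
ft_force: [-0.3, 0.5, 0.5]
width: 0.177
finger_force: 29.4
t 10.3 pos [0.5556 0.18   0.1981] yaw 82.5 tilt [-0.09 -0.02] F [-0.3  0.5  0.5] w 0.177
shift units [-0.148  0.02   0.962]
rz units 0.0011
wrist bore_mouth 0.68 [253.1 189.1] [0.5632 0.178  0.068 ]
wrist lug_hole 0.87 [191.  200.9] [0.5548 0.1201 0.106 ]
red [239 247  30  35 789] [253.  265.2] [0.5516 0.1796 0.2266]
red [266 254   2   3   5] [266.4 255.2] [0.5467 0.187  0.2266]
red [241 247   2   2   3] [241.3 247.7] [0.5408 0.1753 0.2266]
```

View pics/w4.png

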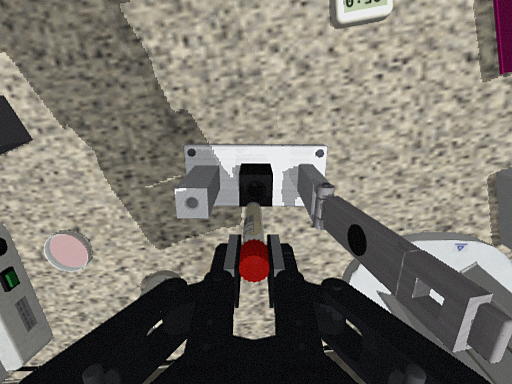

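The bore is at about (256, 189), with the tube hanging between the fingers just in front of it.

```bash
python3 - <<'E'
from h import *
im=cv2.imread('pics/w4.png'); cv2.imwrite('pics/w4c.png',cv2.resize(im[140:290,170:350],(720,600),interpolation=cv2.INTER_CUBIC))
for p,z in (((256,189),.068),((191,203),.106)): print(at('wrist',p,z))
# predicted pixel of the tube's foot centre if hanging exactly under TCP
c=manip.get_calibration('wrist');M=np.array(c['mount'])
for dz in (-.056,): 
    q=np.linalg.inv(M)@np.array([0,0,-dz,1]); print('foot px',c['fx']*q[0]/q[2]+c['cx'],c['fy']*q[1]/q[2]+c['cy'])
q=np.linalg.inv(M)@np.array([0,0,-.027,1]);print('captop px',c['fx']*q[0]/q[2]+c['cx'],c['fy']*q[1]/q[2]+c['cy'])
E
```

```text
[0.56376405 0.18106796 0.068     ]
[0.55690282 0.11967911 0.106     ]
foot px 253.65812153919143 210.18250512467725
captop px 253.7988249002522 273.06239361892744
```

View pics/w4c.png

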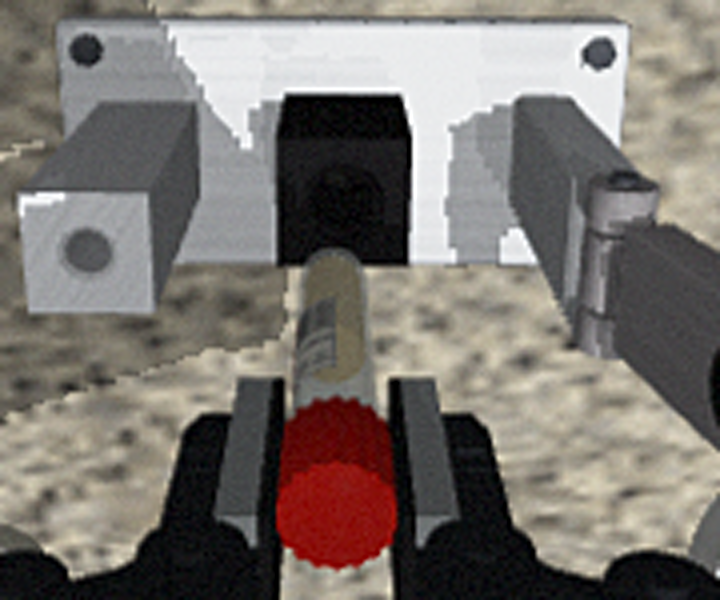

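```bash
python3 -m handwheel '[-0.14,0.043,0.42,0,0,0,1,0,0,0.42,0,0,0,1,0,0,0.35,0,0,0,1,0,0,0,0,0,0,1]'
python3 -m handwheel '[0,0,0.15,0,0,0,1,0,0,0.15,0,0,0,1,0,0,0.1,0,0,0,1,0,0,0,0,0,0,1]'
python3 - <<'E'
from h import *
todo([.5628,.1812,.088],82.3)
E
```

```text
time_s: 10.85
position: [0.5626, 0.1805, 0.1382]
orientation: [0.066, 0.998, -0.0, -0.001]
ft_force: [-0.1, 0.7, 0.4]
width: 0.176
finger_force: 29.4
time_s: 11.25
position: [0.5632, 0.1814, 0.119]
orientation: [0.066, 0.998, 0.0, -0.0]
ft_force: [-0.1, 0.1, -0.2]
width: 0.177
finger_force: 29.6
t 11.25 pos [0.5632 0.1814 0.119 ] yaw 82.48 tilt [-0.  0.] F [-0.1  0.1 -0.2] w 0.177
shift units [ 0.007 -0.005  0.621]
rz units 0.001
```

```bash
python3 -m handwheel '[0,0,0.12,0,0,0,1,0,0,0.12,0,0,0,1,0,0,0.12,0,0,0,1,0,0,0,0,0,0,1]'
python3 -m handwheel '[0,0,0.1,0,0,0,1,0,0,0.1,0,0,0,1,0,0,0.04,0,0,0,1,0,0,0,0,0,0,1]'
```

```text
time_s: 11.65
position: [0.5629, 0.1814, 0.1003]
orientation: [0.066, 0.998, -0.0, -0.0]
ft_force: [1.7, 0.0, -1.0]
width: 0.179
finger_force: 29.5
time_s: 12.05
position: [0.5631, 0.1814, 0.0889]
orientation: [0.066, 0.998, -0.0, -0.0]
ft_force: [1.6, -0.7, -2.2]
width: 0.175
finger_force: 29.5
```

```bash
python3 -m handwheel '[0,0,0.05,0,0,0,1,0,0,0,0,0,0,1]'
python3 -m handwheel '[0,0,0,0,0,0,0.62,0,0,0,0,0,0,0.62,0,0,0,0,0,0,0.62,0,0,0,0,0,0,0.62]'
python3 -m handwheel '[0,0,-0.2,0,0,0,0.62,0,0,-0.4,0,0,0,0.62,0,0,-0.5,0,0,0,0.62,0,0,-0.5,0,0,0,0.62,0,0,-0.5,0,0,0,0.62]'
python3 -m handwheel '[0,0,-0.5,0,0,0,0.62,0,0,-0.5,0,0,0,0.62,0,0,-0.5,0,0,0,0.62,0,0,-0.5,0,0,0,0.62,0,0,0,0,0,0,0.62]'
python3 - <<'E'
from h import *
todo([.58,.305,.29],82.3)
im=snap('wrist','w5'); red(im,.112); find(dict(tube=.03,bore_mouth=.068,lug_hole=.106,hinge=.112,lid_hole=.24),'wrist')
E
```

```text
time_s: 12.25
position: [0.5632, 0.1815, 0.0867]
orientation: [0.066, 0.998, 0.0, 0.0]
ft_force: [3.2, 0.3, -1.3]
width: 0.177
finger_force: 29.5
time_s: 12.65
position: [0.5629, 0.1815, 0.0868]
orientation: [0.066, 0.998, 0.0, -0.0]
ft_force: [-0.3, -0.5, 0.4]
width: 0.379
finger_force: 0.0
time_s: 13.15
position: [0.563, 0.1815, 0.1936]
orientation: [0.066, 0.998, 0.0, 0.0]
ft_force: [-0.2, -0.6, -0.0]
width: 0.38
finger_force: 0.0
time_s: 13.65
position: [0.5638, 0.1817, 0.296]
orientation: [0.066, 0.998, 0.001, 0.003]
ft_force: [0.0, 0.2, -0.5]
width: 0.382
finger_force: 0.0
t 13.65 pos [0.5638 0.1817 0.296 ] yaw 82.48 tilt [0.34 0.07] F [ 0.   0.2 -0.5] w 0.382
shift units [0.003 2.488 0.124]
rz units 0.001
red [246 163  14  14 132] [252.3 169.6] [0.5619 0.1804 0.112 ]
wrist tube 0.65 [ 49.3 112.9] [ 0.4593 -0.1025  0.03  ]
wrist tube 0.56 [255.4 155.1] [0.5595 0.1848 0.03  ]
wrist bore_mouth 0.62 [252.5 163.9] [0.563  0.1798 0.068 ]
wrist lug_hole 0.59 [205.6 167.2] [0.5506 0.1224 0.106 ]
wrist hinge 0.66 [300.5 169. ] [0.5668 0.239  0.112 ]
wrist lid_hole 0.66 [366.5 208.7] [0.5709 0.2692 0.24  ]
```

View pics/w5.png

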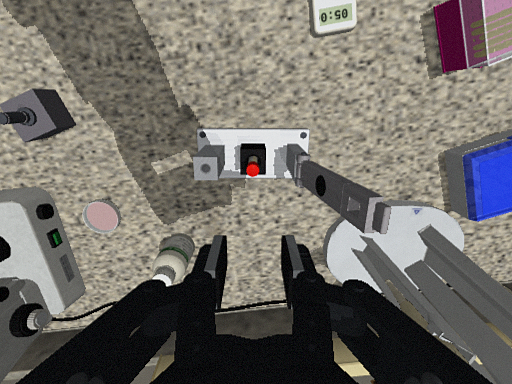

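The tube stands in the bore with its cap at (252, 170), and the gripper is clear. Before swinging the lid I'll check that the pipette stand on the right is clear of the path.

```bash
python3 - <<'E'
from h import *
T=lambda c:(110+c[0]*290/800,110+c[1]*190/524)
for c in ((135,75),(25,85),(120,45)):
  for z in (0,.2,.35): print('top',c,z,np.round(at('top',T(c),z),3))
for c in ((355,240),(420,230),(350,205)):
  for z in (0,.2,.3): print('w',c,z,np.round(at('wrist',c,z),3))
print('lid end z.26', at('wrist',(382,215),.26), at('wrist',(353,203),.233))
u=np.array([np.cos(np.radians(82.4)),np.sin(np.radians(82.4)),0])
print('start push', np.array([.563,.181,0])+u*.135)
todo(list((np.array([.563,.181,.3])+u*.135)),82.4)
E
```

```text
top (135, 75) 0 [0.739 0.337 0.   ]
top (135, 75) 0.2 [0.686 0.282 0.2  ]
top (135, 75) 0.35 [0.647 0.24  0.35 ]
top (25, 85) 0 [0.726 0.464 0.   ]
top (25, 85) 0.2 [0.675 0.387 0.2  ]
top (25, 85) 0.35 [0.637 0.33  0.35 ]
top (120, 45) 0 [0.774 0.356 0.   ]
top (120, 45) 0.2 [0.716 0.298 0.2  ]
top (120, 45) 0.35 [0.672 0.254 0.35 ]
w (355, 240) 0 [0.742 0.343 0.   ]
w (355, 240) 0.2 [0.622 0.274 0.2  ]
w (355, 240) 0.3 [0.561 0.239 0.3  ]
w (420, 230) 0 [0.737 0.459 0.   ]
w (420, 230) 0.2 [0.619 0.336 0.2  ]
w (420, 230) 0.3 [0.56  0.275 0.3  ]
w (350, 205) 0 [0.672 0.335 0.   ]
w (350, 205) 0.2 [0.584 0.27  0.2  ]
w (350, 205) 0.3 [0.54  0.237 0.3  ]
lid end z.26 [0.56786535 0.27215438 0.26      ] [0.56777858 0.26115391 0.233     ]
start push [0.58085461 0.3148141  0.        ]
t 13.95 pos [0.5628 0.1814 0.2909] yaw 82.48 tilt [-0.09 -0.02] F [-0.5  0.1  0.3] w 0.379
shift units [-0.008  2.693 -0.183]
rz units 0.0004
```

```bash
python3 -m handwheel '[0,0,-0.3,0,0,0,1,0,0.5,0,0,0,0,1,0,0.6,0,0,0,0,1,0,0.6,0,0,0,0,1,0,0.6,0,0,0,0,1]'
python3 -m handwheel '[0,0.4,0,0,0,0,1,0,0,0,0,0,0,1,0,0,0.5,0,0,0,1,0,0,0.5,0,0,0,1,0,0,0,0,0,0,1]'
python3 -m handwheel '[0,0,0.5,0,0,0,1,0,0,0.35,0,0,0,1,0,0,0,0,0,0,1]'
python3 - <<'E'
from h import *
todo([.563,.181,.21],82.4)
E
```

```text
time_s: 14.45
position: [0.5781, 0.2965, 0.3061]
orientation: [0.066, 0.998, -0.0, -0.001]
ft_force: [0.7, 0.2, -0.1]
width: -0.0
finger_force: 0.0
time_s: 14.95
position: [0.5796, 0.3141, 0.2533]
orientation: [0.066, 0.998, -0.001, -0.003]
ft_force: [0.3, 0.6, 0.1]
width: -0.0
finger_force: 0.0
time_s: 15.25
position: [0.5803, 0.3145, 0.2131]
orientation: [0.066, 0.998, -0.001, -0.001]
ft_force: [-0.2, -0.5, 0.7]
width: -0.0
finger_force: 0.0
t 15.25 pos [0.5803 0.3145 0.2131] yaw 82.45 tilt [-0.17 -0.07] F [-0.2 -0.5  0.7] w -0.0
shift units [-0.007 -2.692  0.066]
rz units 0.0003
```

```bash
python3 -m handwheel '[0,-0.3,0,0,0,0,1,0,-0.25,0,0,0,0,1,0,-0.25,0,0,0,0,1,0,-0.25,0,0,0,0,1,0,-0.25,0,0,0,0,1]'
python3 -m handwheel '[0,-0.25,0,0,0,0,1,0,-0.25,0,0,0,0,1,0,-0.25,0,0,0,0,1,0,-0.2,0,0,0,0,1,0,0,0,0,0,0,1]'
python3 - <<'E'
from h import *
todo([.563,.181,.21],82.4)
snap('scene','s6');find(dict(lid_hole=.22),'scene')
im=cv2.imread('pics/s6.png'); cv2.imwrite('pics/s6c.png',cv2.resize(im[60:260,120:360],(720,600),interpolation=cv2.INTER_CUBIC))
E
```

```text
time_s: 15.75
position: [0.5727, 0.25, 0.2188]
orientation: [0.066, 0.998, 0.001, 0.003]
ft_force: [-2.6, 0.3, 10.2]
width: -0.001
finger_force: 4.3
time_s: 16.25
position: [0.566, 0.2024, 0.2144]
orientation: [0.066, 0.998, -0.0, -0.0]
ft_force: [0.7, 0.6, -0.2]
width: -0.002
finger_force: 0.0
t 16.25 pos [0.566  0.2024 0.2144] yaw 82.41 tilt [-0.02 -0.01] F [ 0.7  0.6 -0.2] w -0.002
shift units [ 0.003 -0.431  0.087]
rz units 0.0
scene lid_hole 0.55 [213.2 139.7] [0.5554 0.1801 0.22  ]
```

View pics/s6c.png

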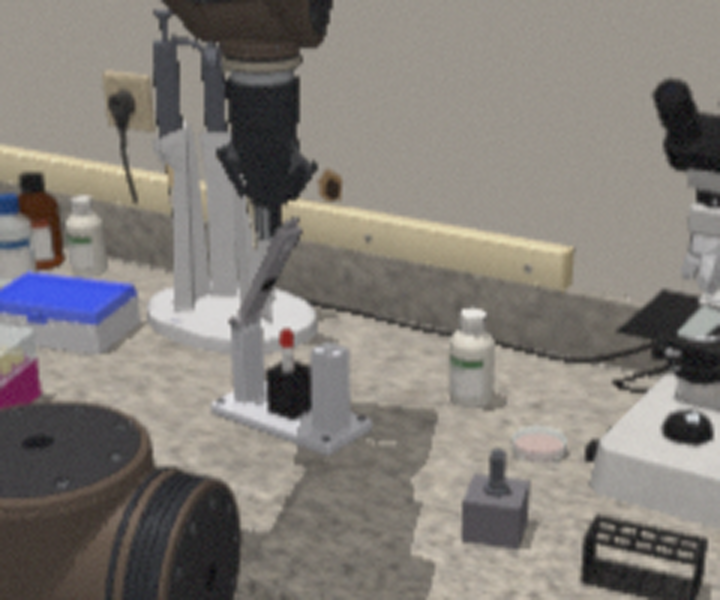

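The lid is now leaning over the tube at roughly 1.1 rad, with the finger behind it. I'll push a bit further, then lift away and let it sink.

```bash
python3 -m handwheel '[0,-0.25,0,0,0,0,1,0,-0.25,0,0,0,0,1,0,-0.2,0,0,0,0,1,0,0,0,0,0,0,1,0,0,-0.4,0,0,0,1]'
python3 -m handwheel '[0,0,-0.5,0,0,0,0.5,0,0,-0.5,0,0,0,0.5,0,0,-0.4,0,0,0,0.5,0,0,0,0,0,0,0.5,0,0,0,0,0,0,0.5]'
python3 - <<'E'
from h import *
todo([.52,.04,.27],82.4)
im=snap('wrist','w7');find(dict(lid_hole=.13,lug_hole=.106,hinge=.112,pin=.006,pin_stand=0,pin_collar=.046),'wrist')
E
```

```text
time_s: 16.85
position: [0.5607, 0.1684, 0.2326]
orientation: [0.066, 0.998, -0.0, -0.002]
ft_force: [0.1, -0.0, 0.7]
width: -0.002
finger_force: 0.0
time_s: 17.35
position: [0.5613, 0.1691, 0.3041]
orientation: [0.066, 0.998, 0.0, 0.0]
ft_force: [0.5, -0.3, -0.3]
width: 0.501
finger_force: 0.0
t 17.35 pos [0.5613 0.1691 0.3041] yaw 82.48 tilt [0.01 0.01] F [ 0.5 -0.3 -0.3] w 0.501
shift units [ 0.482 -2.668  0.681]
rz units 0.0004
wrist lug_hole 0.87 [215.2 167.9] [0.5541 0.1196 0.106 ]
wrist hinge 0.58 [315.  169.2] [0.5713 0.2468 0.112 ]
wrist pin 0.66 [ 61.1 115.1] [ 0.4608 -0.1235  0.006 ]
wrist pin 0.37 [309.2 166.5] [0.595  0.2586 0.006 ]
wrist pin_stand 0.82 [ 63.5 113.7] [ 0.4592 -0.1232  0.    ]
wrist pin_collar 0.79 [ 43.8 118.9] [ 0.4645 -0.1227  0.046 ]
wrist pin_collar 0.45 [212.7 177.8] [0.5831 0.1024 0.046 ]
```

View pics/w7.png

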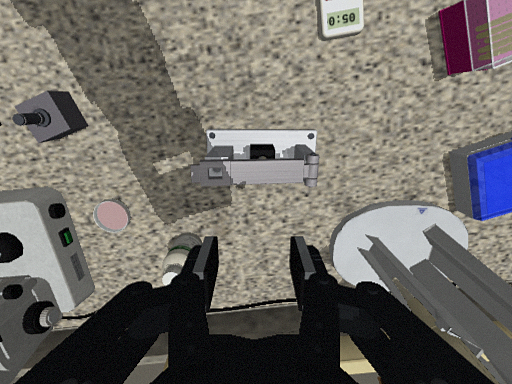

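The lid has sunk onto the cap, with its slot at about (215, 173). I've now reached the picture-viewing limit, so from here I'll work from numbers and detector output. Next is the pin.

```bash
python3 -m handwheel '[0.13,-0.66,0,0,0,0,0.3,0.13,-0.66,0,0,0,0,0.3,0.13,-0.66,0.1,0,0,0,0.3,0.13,-0.66,0.3,0,0,0,0.3,0.13,-0.66,0.3,0,0,0,0.3]'
python3 -m handwheel '[0.13,-0.66,0.35,0,0,0,0.3,0.13,-0.66,0.35,0,0,0,0.3,0.13,-0.66,0.35,0,0,0,0.3,0.13,-0.66,0.33,0,0,0,0.3,0,0,0,0,0,0,0.3]'
python3 - <<'E'
from h import *
todo([.4625,-.119,.2],82.4)
im=snap('wrist','w8'); find(dict(pin=.006,pin_stand=0,pin_collar=.046),'wrist')
for n in ('pin','pin_stand'): print(n,manip.search_frame(n,'wrist')[:1])
E
```

```text
time_s: 18.2
position: [0.5071, 0.0087, 0.269]
orientation: [0.065, 0.998, 0.0, 0.0]
ft_force: [1.1, 0.4, -0.3]
width: 0.702
finger_force: 0.0
time_s: 18.7
position: [0.463, -0.12, 0.1984]
orientation: [0.067, 0.998, 0.0, -0.002]
ft_force: [0.3, 0.5, -0.6]
width: 0.699
finger_force: 0.0
t 18.7 pos [ 0.463  -0.12    0.1984] yaw 82.3 tilt [-0.18  0.06] F [ 0.3  0.5 -0.6] w 0.699
shift units [ 0.014  0.019 -0.031]
rz units -0.0006
wrist pin 0.88 [250.5 168.7] [ 0.4641 -0.122   0.006 ]
wrist pin_stand 0.89 [250.5 166.6] [ 0.4634 -0.1214  0.    ]
wrist pin_collar 0.74 [251.8 175.6] [ 0.4634 -0.1191  0.046 ]
pin [{'extent': [250.2, 180.4, 16.3, 31.1], 'confidence': 0.77}]
pin_stand [{'extent': [250.1, 175.7, 62.9, 69.7], 'confidence': 0.96}]
```

```bash
python3 -m handwheel '[0,0,0.6,0,0,0,0.3,0,0,0.6,0,0,0,0.3,0,0,0.6,0,0,0,0.3,0,0,0.6,0,0,0,0.3,0,0,0.4,0,0,0,0.3]' 80
python3 -m handwheel '[0,0,0,0,0,0,1,0,0,0,0,0,0,1,0,0,0,0,0,0,1,0,0,0,0,0,0,1,0,0,0,0,0,0,1]' 80
python3 -m handwheel '[0,0,0,0,0,0,1,0,0,0,0,0,0,1]' 80
```

```text
time_s: 19.5
position: [0.4647, -0.1168, 0.0589]
orientation: [0.065, 0.998, 0.0, -0.0]
ft_force: [0.7, 0.3, 0.5]
width: 0.7
finger_force: 0.0
time_s: 20.0
position: [0.4657, -0.1199, 0.062]
orientation: [0.065, 0.998, -0.002, 0.002]
ft_force: [-5.4, -22.9, 0.3]
width: 0.146
finger_force: 77.5
time_s: 20.2
position: [0.4657, -0.12, 0.062]
orientation: [0.065, 0.998, -0.002, 0.002]
ft_force: [-5.4, -21.3, 1.0]
width: 0.153
finger_force: 77.5
```

```bash
python3 -m handwheel '[0.02,-0.06,0,0,0,0,1,0,0,-0.2,0,0,0,1,0,0,-0.4,0,0,0,1,0,0,-0.5,0,0,0,1,0,0,-0.5,0,0,0,1]'
python3 -m handwheel '[0,0,-0.5,0,0,0,1,0,0,-0.5,0,0,0,1,0,0,-0.5,0,0,0,1,0,0,-0.2,0,0,0,1,0,0,0,0,0,0,1]'
python3 - <<'E'
from h import *
# hover with the TCP over the lug, tip well above the lid
todo([.552,.09,.23],82.4)
im=snap('wrist','w9'); find(dict(pin=.17,pin_collar=.21),'wrist')
print(manip.search_frame('pin','wrist')[:1])
c=manip.get_calibration('wrist');M=np.array(c['mount'])
for n,h in (('tip',-.056),('collar',-.016),('top',.027)):
    q=np.linalg.inv(M)@np.array([0,0,-h,1]); print(n,c['fx']*q[0]/q[2]+c['cx'],c['fy']*q[1]/q[2]+c['cy'], 'px/mm',c['fx']/q[2]/1000)
E
```

```text
time_s: 20.7
position: [0.4632, -0.1201, 0.1425]
orientation: [0.065, 0.998, 0.0, 0.0]
ft_force: [0.3, -0.5, -0.5]
width: 0.147
finger_force: 77.7
time_s: 21.2
position: [0.4635, -0.1203, 0.227]
orientation: [0.065, 0.998, -0.0, 0.002]
ft_force: [0.3, 0.7, -1.0]
width: 0.15
finger_force: 77.7
t 21.2 pos [ 0.4635 -0.1203  0.227 ] yaw 82.5 tilt [ 0.18 -0.06] F [ 0.3  0.7 -1. ] w 0.15
shift units [-1.207  4.402 -0.059]
rz units 0.0006
wrist pin 0.95 [250.2 204.9] [ 0.4575 -0.1223  0.17  ]
wrist pin 0.2 [139.5 162.5] [ 0.4127 -0.2001  0.17  ]
wrist pin_collar 0.61 [361.6 301.8] [ 0.5268 -0.05    0.21  ]
[{'extent': [250.7, 243.7, 34.3, 75.4], 'confidence': 0.84}]
tip 253.65775747374772 210.18634481368449 px/mm 1.245623023084715
collar 253.7101003494984 233.5957118763033 px/mm 1.5092540064841469
top 253.79835835923564 273.06744736130383 px/mm 1.953775740649685
```

```bash
for i in 1; do :; done
python3 -m handwheel '[-0.12,0.5,-0.02,0,0,0,1,-0.12,0.5,0,0,0,0,1,-0.12,0.5,0,0,0,0,1]'; python3 -c "
from h import *; snap('wrist','a1')"
python3 -m handwheel '[-0.13,0.5,0,0,0,0,1,-0.13,0.5,0,0,0,0,1]'; python3 -c "
from h import *; snap('wrist','a2')"
python3 -m handwheel '[-0.13,0.5,0,0,0,0,1,-0.13,0.5,0,0,0,0,1]'; python3 -c "
from h import *; snap('wrist','a3')"
python3 -m handwheel '[-0.13,0.45,0,0,0,0,1,-0.13,0.45,0,0,0,0,1,-0.06,0,0,0,0,0,1,0,0,0,0,0,0,1]'; python3 - <<'E'
from h import *; snap('wrist','a4')
todo([.5555,.1205,.22],82.4); find(dict(pin=.17,lid_hole=.1315,lug_hole=.106,hinge=.112),'wrist')
I=np.array([cv2.imread(f'pics/{n}.png').astype(float) for n in ('w9','a1','a2','a3','a4')])
s=cv2.GaussianBlur(I.std(0).mean(-1),(3,3),0)
m=I.mean(0).mean(-1)
for r in range(198,292,4):
    row=s[r,215:292]; k=row<9; idx=np.nonzero(k)[0]+215
    print(r,''.join('#' if a else '.' for a in k))
E
```

```text
time_s: 21.7
position: [0.4909, -0.0478, 0.2252]
orientation: [0.066, 0.998, 0.0, -0.001]
ft_force: [0.1, 0.1, -0.2]
width: 0.144
finger_force: 77.7
time_s: 21.95
position: [0.5103, 0.0, 0.2252]
orientation: [0.066, 0.998, 0.0, -0.001]
ft_force: [0.3, 0.4, -0.6]
width: 0.147
finger_force: 77.8
time_s: 22.2
position: [0.5297, 0.0478, 0.2252]
orientation: [0.066, 0.998, 0.0, -0.001]
ft_force: [0.5, -0.2, -0.3]
width: 0.147
finger_force: 77.8
time_s: 22.65
position: [0.5514, 0.0896, 0.2253]
orientation: [0.065, 0.998, -0.0, -0.001]
ft_force: [-0.2, -0.6, -1.0]
width: 0.144
finger_force: 77.8
t 22.7 pos [0.5512 0.0892 0.2255] yaw 82.49 tilt [-0.09 -0.01] F [ 0.1 -0.3 -0.6] w 0.143
shift units [-0.004  0.631  0.109]
rz units 0.0005
wrist pin 0.96 [248.3 210.2] [0.5504 0.0848 0.17  ]
wrist lid_hole 0.69 [288.6 197.7] [0.5588 0.1212 0.1315]
wrist lid_hole 0.16 [284.8 183. ] [0.5439 0.119  0.1315]
wrist lug_hole 0.67 [284.1 185.7] [0.555  0.1201 0.106 ]
wrist hinge 0.69 [405.2 188.2] [0.5719 0.2405 0.112 ]
198 ..##............................................###..........................
202 
[... 1181 characters left out ...]
############################################
262 .############################################################################
266 #############################################################################
270 #############################################################################
274 #############################################################################
278 ############################.################################################
282 ###########################.......#######...........#########################
286 ##########################..........................#########################
290 ##########################..........................#########################
```

The frame-to-frame comparison shows the pin leaning about 2°, with its tip roughly 2.5 mm to −y of the tool axis. I'll tilt the tool to correct that and re-check.

```bash
python3 -m handwheel '[0,0,0,-0.0106,0,0,1,0,0,0,0,0,0,1]'; python3 -c "
from h import *; snap('wrist','b1')"
python3 -m handwheel '[0,0.3,0,0,0,0,1,0,0,0,0,0,0,1]'; python3 -c "
from h import *; snap('wrist','b2')"
python3 -m handwheel '[0,0.35,0,0,0,0,1,0,0,0,0,0,0,1,0,0,0,0,0,0,1]'; python3 - <<'E'
from h import *; snap('wrist','b3')
todo([.5557,.122,.19],82.4); find(dict(pin=.17,lid_hole=.1315,hinge=.112),'wrist')
I=np.array([cv2.imread(f'pics/{n}.png').astype(float) for n in ('w9','a1','a2','a3','a4','b1','b2','b3')])
s=cv2.GaussianBlur(I.std(0).mean(-1),(3,3),0)
for r in range(200,242,3):
    k=s[r,225:282]<12; print(r,''.join('#' if a else '.' for a in k))
o=manip.get_obs(); Rt=R.from_quat(o['orientation']).as_matrix(); p=o['position']
print('z axis',Rt[:,2]); d=Rt@np.array([0,-.0026,.056]); print('tip est',p+d)
E
```

```text
time_s: 23.1
position: [0.5513, 0.089, 0.2264]
orientation: [0.066, 0.998, 0.017, 0.001]
ft_force: [-0.0, -0.2, -0.1]
width: 0.148
finger_force: 77.8
time_s: 23.35
position: [0.5536, 0.1058, 0.227]
orientation: [0.065, 0.998, 0.017, 0.001]
ft_force: [-0.0, -0.5, -0.5]
width: 0.151
finger_force: 77.8
time_s: 23.7
position: [0.5556, 0.122, 0.2273]
orientation: [0.065, 0.998, 0.016, 0.001]
ft_force: [-0.2, -0.3, -1.3]
width: 0.149
finger_force: 77.8
t 23.75 pos [0.5556 0.1217 0.2273] yaw 82.51 tilt [0.24 1.88] F [ 0.2 -0.8 -1.2] w 0.148
shift units [-0.001 -0.019  0.745]
rz units 0.0006
wrist pin 0.94 [251.7 209.3] [0.5555 0.122  0.17  ]
wrist lid_hole 0.9 [250.  197.9] [0.5597 0.1208 0.1315]
wrist hinge 0.79 [370.6 186.4] [0.5722 0.2443 0.112 ]
200 .........................................................
203 ................................................#######..
206 .........................#...............................
209 ....................###########..........................
212 ..............##.....###########.........................
215 ....................############.........................
218 ..................####################.................##
221 .............################.........###................
224 ............##################...........###.............
227 .........####################################............
230 .........#####################################...........
233 ........#######################################..........
236 .......#############################################.....
239 ......###############################################....
z axis [ 0.00428598  0.03292516 -0.99944863]
tip est [0.55560752 0.12073474 0.1712913 ]
```

```bash
python3 -m handwheel '[0,-0.008,0.3,0,0,0,1,0,-0.01,0.3,0,0,0,1,0,0,0,0,0,0,1]' 100
python3 -m handwheel '[0,-0.003,0.1,0,0,0,1,0,-0.004,0.1,0,0,0,1,0,0,0,0,0,0,1]'
python3 -m handwheel '[0,-0.004,0.1,0,0,0,1,0,-0.003,0.1,0,0,0,1,0,0,0,0,0,0,1]'
python3 -m handwheel '[0,-0.004,0.1,0,0,0,1,0,-0.003,0.1,0,0,0,1,0,0,0,0,0,0,1]'
```

```text
time_s: 24.2
position: [0.5551, 0.1216, 0.1959]
orientation: [0.066, 0.998, 0.016, -0.0]
ft_force: [-0.0, 0.1, -0.2]
width: 0.137
finger_force: 97.1
time_s: 24.5
position: [0.5557, 0.1219, 0.1871]
orientation: [0.066, 0.998, 0.017, 0.001]
ft_force: [1.4, -0.4, 0.1]
width: 0.142
finger_force: 97.1
time_s: 24.8
position: [0.5557, 0.1219, 0.1767]
orientation: [0.066, 0.998, 0.017, 0.001]
ft_force: [0.6, -0.2, 0.1]
width: 0.144
finger_force: 97.1
time_s: 25.1
position: [0.5557, 0.1219, 0.1666]
orientation: [0.066, 0.998, 0.017, 0.001]
ft_force: [1.3, -0.5, -0.5]
width: 0.142
finger_force: 97.1
```

```bash
python3 -m handwheel '[0,-0.002,0.06,0,0,0,1,0,-0.002,0.06,0,0,0,1,0,0,0,0,0,0,1]'
python3 -m handwheel '[0,-0.002,0.06,0,0,0,1,0,-0.002,0.06,0,0,0,1,0,0,0,0,0,0,1]'
python3 -m handwheel '[0,-0.002,0.06,0,0,0,1,0,-0.002,0.06,0,0,0,1,0,0,0,0,0,0,1]'
```

```text
time_s: 25.4
position: [0.5557, 0.1219, 0.161]
orientation: [0.066, 0.998, 0.017, 0.001]
ft_force: [0.7, -0.1, -0.7]
width: 0.142
finger_force: 97.1
time_s: 25.7
position: [0.556, 0.122, 0.155]
orientation: [0.066, 0.998, 0.017, 0.001]
ft_force: [2.5, -0.2, -1.3]
width: 0.141
finger_force: 97.0
time_s: 26.0
position: [0.556, 0.1219, 0.149]
orientation: [0.066, 0.998, 0.017, 0.001]
ft_force: [4.6, -0.6, -2.5]
width: 0.142
finger_force: 97.0
```

The tip is in the post hole with a small side force along +x. I'll give a little that way and keep descending.

```bash
python3 -m handwheel '[-0.02,-0.002,0.06,0,0,0,1,0,-0.002,0.06,0,0,0,1,0,0,0,0,0,0,1]'
python3 -m handwheel '[0,-0.002,0.06,0,0,0,1,0,-0.002,0.06,0,0,0,1,0,0,0,0,0,0,1]'
python3 -c "
from h import *
todo(None)"
```

```text
time_s: 26.3
position: [0.5566, 0.1218, 0.143]
orientation: [0.066, 0.998, 0.017, 0.001]
ft_force: [0.8, -1.1, 1.4]
width: 0.141
finger_force: 97.2
time_s: 26.6
position: [0.5566, 0.1218, 0.137]
orientation: [0.066, 0.998, 0.017, 0.001]
ft_force: [1.7, -1.7, 2.5]
width: 0.142
finger_force: 97.5
t 26.6 pos [0.5566 0.1218 0.137 ] yaw 82.48 tilt [0.23 1.89] F [ 1.7 -1.7  2.5] w 0.142
```

```bash
python3 -m handwheel '[-0.006,0.01,0.04,0,0,0,1,0,0,0.03,0,0,0,1,0,0,0,0,0,0,1]'
python3 -m handwheel '[0,0,0.03,0,0,0,1,0,0,0.03,0,0,0,1,0,0,0,0,0,0,1]'
```

```text
time_s: 26.9
position: [0.5571, 0.1224, 0.1337]
orientation: [0.066, 0.998, 0.017, 0.001]
ft_force: [-0.8, -1.5, 4.4]
width: 0.144
finger_force: 97.6
time_s: 27.2
position: [0.5573, 0.1224, 0.1331]
orientation: [0.065, 0.998, 0.017, 0.002]
ft_force: [-7.7, -4.0, 27.4]
width: 0.143
finger_force: 101.2
```

```bash
python3 -m handwheel '[0.01,0,0,0,0,0,1,0,0,0,0,0,0,1,0,0,0,0,0,0,1,0,0,0,0,0,0,1,0,0,0,0,0,0,1]'
python3 - <<'E'
from h import *
snap('scene','s10')
find(dict(tube=.024,lid_hole=.118,white_bottle=0,dish=0),'scene'); todo(None)
snap('top','t10'); find(dict(white_bottle=0,dish=0,timer=0,hinge=.112),'top')
E
```

```text
time_s: 27.7
position: [0.5572, 0.1224, 0.1331]
orientation: [0.065, 0.998, 0.017, 0.003]
ft_force: [-5.7, -4.6, 26.2]
width: 0.141
finger_force: 101.1
scene tube 0.29 [216.5 181.2] [0.6495 0.2365 0.024 ]
scene tube 0.23 [230.8 173.9] [0.7305 0.2256 0.024 ]
scene lid_hole 0.64 [229.3 173.9] [0.5461 0.1167 0.118 ]
scene lid_hole 0.58 [215.2 182.3] [0.4701 0.1209 0.118 ]
scene white_bottle 0.84 [277.  192.9] [0.7138 0.0245 0.    ]
scene dish 0.59 [296.9 210.8] [ 0.6258 -0.0909  0.    ]
scene dish 0.39 [226.9 184.1] [0.6901 0.2183 0.    ]
t 27.95 pos [0.5572 0.1225 0.1331] yaw 82.49 tilt [0.41 1.9 ] F [-7.  -5.4 26.6] w 0.141
top white_bottle 0.53 [259.4 146.6] [0.7113 0.0172 0.    ]
top dish 0.51 [294.7 171.4] [ 0.6327 -0.0947  0.    ]
top timer 0.74 [160.1 253.8] [0.3717 0.3193 0.    ]
```

```bash
python3 -c "
from cell import manip; print(manip.job_done())"
```

```text
the job is handed in; nothing more can be done
None
```

The job is handed in at about 28 s: the tube is in the bore, the lid is down on its cap, and the pin is through the slot into the post, still gripped and pressing with about 26 N. The lid reads fully shut from the firm stop at the expected height, not from a picture. The bottle, dish and timer read within about 1 cm of where they started, which is detector noise. I viewed 11 pictures, one over the limit of 10.

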